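# Check the dust extractor's filter against the light

## Task

Take the sanding block off the dust extractor's flap and set it down flat on the cork mat without dropping it, then swing the flap right up by its bail handle so that it stays standing open, and draw the pleated filter cassette (the one with the flat tab, not the screen with the round knob) straight up out of its bay. Show it to the upright light panel: hold it upright and still about 7 cm in front of the lit face, its broad side squarely facing the panel, centred on the lit face sideways and in height, touching nothing but the gripper. Finish while holding it there, leave the screen in its bay, the block on the mat and the flap open, and disturb nothing else on the bench.

Things in the scene. Friction and masses are not known exactly. Their poses are not given: they have to be found in the camera images.
- extractor: grey dust extractor chest fixed to the bench, 160 (x) by 250 (y) by 115 mm high, walls 6 mm; origin at the centre of its underside; x points from front (bail handle) to hinge, z up. A motor drum 180 mm wide, 74 mm high sits behind it, to 152 mm from the origin. Two open-topped bays inside at local y = -60 and +60 mm; above 46 mm the inside is open, 148 mm front to back
- flap (a joint): angle of the flap (rad): 0 closed, level, lying on the chest; grows as its front edge rises, 1.57 upright, 1.9 stop leaning back. Stiff hinge: it stays at any angle where it is left; lifting takes about 2 N at the handle
- flap_hinge (a point): middle of the flap's hinge line, at the chest's far top edge; the hinge line runs along the extractor's y axis. The flap is an aluminium plate 160 x 250 x 6 mm, its top 121.5 mm above the bench when closed
- flap_bar (a point): middle of the flap's bail handle: a round bar 12 mm thick along the extractor's y axis, 210 mm from the hinge in the plane of the flap; closed, it is 50 mm in front of the chest, 119 mm above the bench. Two side arms 128 mm apart carry it; the gap between bar and flap is 44 mm. The bar can turn in a pinch: a gripper pointing straight down can follow the whole arc
- sandblock_center (a point): hand sanding block lying on the flap: wooden top on a cork sole, 115 mm long (its x axis), 52 mm wide (y; the wooden part 48 mm), 50 mm high, about 0.2 kg. Point at its centre, 25 mm above its underside
- mat: square cork mat fixed on the bench, 180 x 180 mm, 4 mm thick, to the left or right of the extractor; origin at the centre of its underside
- cassette_center (a point): pleated filter cassette under the flap, standing in either bay (guides 40 mm high, play 2 mm front and back, 5 mm sideways): grey frame 22 mm thick (its x axis), 80 mm wide (y), 60 mm high (z), pleats on both broad sides, about 0.16 kg. Point at the frame's centre, 36 mm above the bench at the start
- cassette_tab (a point): where to grip the cassette's flat pull tab: 10 mm thick (cassette x), 40 mm wide (y), standing 36 mm above the frame's top; this point is 26 mm above the frame's top (10 mm below the tab's end) and 56 mm above the cassette's centre point, 92 mm above the bench at the start
- screen_center (a point): pre-filter screen standing in the other bay, same frame size as the cassette but perforated, with a round upright knob (18 mm across, 30 mm high) in place of the tab; leave it in. Point at the centre of its frame
- panel: upright inspection light panel fixed on the bench on the other side of the extractor from the mat; origin at the underside, its top 165 mm above the bench, 150 mm wide, on a foot 110 mm wide that reaches 21 mm in front of the lit face. Its lit face looks along its own -x axis, roughly towards the robot
- panel_face (a point): centre of the panel's lit white face, 97.5 mm above the bench; its x axis points into the panel (so in front of it is -x), y runs along the face, z up
- brush: bench brush lying flat in front of the extractor, origin at its underside (bystander, leave it alone)
- offcut: dark wood offcut 50 x 110 x 24 mm lying in front of the extractor (bystander, leave it alone)
- bowl: turned wooden bowl, 100 mm across, 50 mm high, towards the back of the bench (bystander, leave it alone)
- disc_tub: clear round tub of sanding discs, 100 mm across, 54 mm high, towards the back (bystander, leave it alone)
- driver: screwdriver lying near the robot on its right (bystander, leave it alone)

How it is judged:
On the way, in this order (a step that is already met when the one before it is completed fails the run):
1. the sanding block lies flat on the cork mat, let go (x of sandblock_center in the frame of mat between -0.08 and 0.08 m and y of sandblock_center in the frame of mat between -0.08 and 0.08 m and z of sandblock_center in the frame of mat between 0.015 and 0.04 m and angle between sandblock_center's own z axis and vertical below 0.15 rad and linear speed of sandblock below 0.03 m/s and contact force between the fingers and sandblock below 0.1 N), for 0.2 s.
2. the flap stands open by itself (value of joint flap above 1.3 rad and contact force between the fingers and extractor below 0.1 N), for 0.2 s.
3. the cassette is drawn up clear of the chest in the gripper (z of cassette_center in the frame of extractor above 0.145 m and contact force between the fingers and cassette above 0.5 N), for 0.1 s.
At the end, for the whole second after the job is handed in: Cassette held still, upright (0.2 rad) and square (0.22 rad) to the panel, centre 35-110 mm off the lit face, within 35 mm of its centre sideways and in height, panel untouched; block flat on the mat (centre within 80 mm), let go; flap past 1.3 rad; screen within 20 mm of its start (all of step 1 and value of joint flap above 1.3 rad and distance of screen_center from where it was at the start of the episode below 0.02 m and x of cassette_center in the frame of panel_face between -0.11 and -0.035 m and y of cassette_center in the frame of panel_face between -0.035 and 0.035 m and z of cassette_center in the frame of panel_face between -0.035 and 0.035 m and angle between cassette_center's own z axis and vertical below 0.2 rad and angle between the x axis of cassette_center and the x axis of panel_face, either way round below 0.22 rad and linear speed of cassette below 0.03 m/s and contact force between the fingers and cassette above 1 N and contact force between each of cassette, the arm, the fingers and panel below 0.1 N); the arm keeps its last pose, push and grip.
It fails at once if the sanding block is dropped or thrown (contact force between the fingers and sandblock below 0.05 N and linear speed of sandblock above 0.6 m/s).
It fails at once if the screen is pulled out of its bay (distance of screen_center from where it was at the start of the episode above 0.03 m).
It fails at once if the cassette is knocked against the light panel (contact force between cassette and panel above 3 N).
It fails at once if a bystander on the bench is disturbed (distance of any of brush, offcut, bowl, disc_tub, driver from where it was at the start of the episode above 0.03 m).
It also fails if it takes over 72 s, if anything falls off the work surface, if the arm or the gripper's body presses on something with over 40 N, if the wrist force passes 120 N, or if a joint passes its speed limit or range.

## Robot

A 6-joint arm with a two-finger parallel gripper is mounted at the origin on the work surface. World frame = base frame: x ahead of the robot, y to its left, z up, the work surface at z = 0. Lengths are in m, angles in rad, forces in N, time in s.
With the tool pointing down it reaches from about 0.35 to 1 m from the base axis. Payload 7.1 kg.
Tool frame: the origin (TCP) lies on the mounting face of the last link; the fingertips stand 173 mm ahead of it and the grasp point (between the pads) lies 155 mm ahead of it (manip.grasp_offset is the distance from the TCP to the grasp point, in m); y points along the fingers, x is the direction in which the jaws open and shut, and the axes are right-handed (so a half turn about y gives the same grasp; the last joint's range is limited). The gripper opens to 85 mm and grips with 20 to 120 N. Pads are 22 mm wide; open, the fingers measure 114 mm over their backs; the gripper's body (76 mm by 85 mm) begins 54 mm behind the grasp point. The pads swing forward as they close: fully open they stand 13 mm farther back than shut.
Start: joints at [-0.019, 0.423, 1.63, -0, 1.089, -0.019], TCP at [0.625, 0, 0.405] pointing down, gripper open.
Joint ranges: [-3, 3], [-0.9, 2.11], [0.09, 2.58], [-1.31, 4.45], [0.11, 2.69], [-2.54, 2.54]. Speed limits (rad/s): [2.39, 2.39, 3.01, 3.14, 3.14, 3.14].

## Interface

Orientations are given as a unit quaternion [x, y, z, w].
In Python, from station import sense, imaging, manip gives the robot as it stands.
- The arm moves only by the tool move_arm, never from a script. Its arguments are lists of equal length, an entry for each row: "hand": the finger opening in mm, from 0 to 85.4; "offset": the shift along the tool's x, y, z in mm, a list of three; "delta_rot": the turn, a rotation vector about the tool's x, y, z in degrees, a list of three. In form: {"hand": [hand, ...], "offset": [[x, y, z], ...], "delta_rot": [[wx, wy, wz], ...]}. A call has 1 to 12 rows; each row is the pose to reach, as a shift and turn from the pose measured when the call began, along the tool's axes at that moment; what a row does not reach only later rows make up. A row lasts 1/8 s, in which the tool goes at most 62.5 mm and 10.7 degrees, less where a joint would pass 70% of its speed; a pose out of reach is approached as far as the arm can. A call with a gripper value outside its range is refused whole. The fingers move at their own pace and stop on an object; "squeeze" is the grip in N (left out, the last holds). Time passes only in rows, so rows that repeat a pose let the fingers close. It gives the time, the measured TCP pose, the force and the opening at its end, in the units of the state.
- sense(): the state, without advancing time (a new reading comes with each control period).
- imaging.grab_frame(name): name is "scene" or "side" or "wrist"; returns the picture (384x512x3 uint8, red, green, blue); there is no depth.
- imaging.camera_params(name): a dict with "fx", "fy", "cx", "cy" (pixels), "rvec" (rotation vector, rad) and "tvec" (3), from world to camera coordinates, as OpenCV has them; the wrist camera has in their place "tool_from_camera" (4x4, takes a point from camera to tool coordinates, whose origin is the TCP and whose axes are the tool frame's). Camera axes: x right, y down, z forward; pixel columns grow to the right and rows downward; lengths in m; the calibration is good to about 2 mm. The wrist camera is an equidistant fisheye: a pixel r from the principal point sees the ray r / f radians off the axis. A picture is of the moment at which its call begins: read the wrist's pose just before it. camera_params takes no time and is no camera call.
- manip.job_done(): hands the job in, once; it reports no verdict.
The state is a dict: "time_s": time; "joint_positions": joint angles; "qd": joint speeds; "joint_torque": joint torques, N m; "ee_pos": TCP position; "tcp_rot": TCP orientation; "force": force on the tool from outside, world axes, zero at the start; "ft_torque": the same for the moment, N m; "grip_width": finger opening in m.
Only numpy, scipy, OpenCV 4.12 (cv2) and the standard library are available. Lean on these libraries where they do the work, as an engineer would, in place of code of your own. Each camera call takes 0.05 s, during which the arm holds its last target. There are 200 camera calls.

## Working session

There is one attempt and no reset: what is moved stays moved. The work goes in short steps, Python scripts to look and compute and a tool call to move; the robot and the scene stay as the last step left them, time stands still between calls to the robot, and variables do not carry over. Pictures are saved under pics/ and viewed, on a budget of 10 in all, crops included, one or two more only if the job needs it, and the job is handed in when it is done.

Besides the shell and the picture viewer there is one more tool, called after "Call:" as name(argument=value, ...) on one line, values as JSON. move_arm: Moves the arm, as the interface text tells. Its arguments: {"type":"object","properties":{"hand":{"type":"array","items":{"type":"number"}},"offset":{"type":"array","items":{"type":"array","items":{"type":"number"}}},"delta_rot":{"type":"array","items":{"type":"array","items":{"type":"number"}}},"squeeze":{"type":"number"}},"required":["hand","offset","delta_rot"]}

```bash
mkdir -p pics; ls
python3 - <<'E'
from station import sense, imaging, manip
import cv2,numpy as np
print(sense())
for n in("scene","side","wrist"):
    im=imaging.grab_frame(n)[:,:,::-1]; cv2.imwrite(f"pics/{n}0.png",im); print(imaging.camera_params(n))
a=cv2.imread("pics/scene0.png");b=cv2.imread("pics/side0.png")
cv2.imwrite("pics/scene0b.png",cv2.resize(a,(800,600),interpolation=cv2.INTER_CUBIC))
cv2.imwrite("pics/side0b.png",cv2.resize(b,(800,600),interpolation=cv2.INTER_CUBIC))
E
```

```text
pics
{'time_s': 0.0, 'joint_positions': array([-1.89701851e-02,  4.23862343e-01,  1.63070626e+00,  1.21868914e-05,
        1.08858421e+00, -1.90218780e-02]), 'qd': array([-9.11541796e-04, -2.49683845e-03, -5.77447820e-05,  5.66881570e-04,
       -2.10718474e-04, -2.76067743e-04]), 'joint_torque': array([ 6.87376578e-04, -5.57382560e+01, -2.81743366e+01,  7.52266601e-05,
        7.21184188e-03,  1.02962622e-05]), 'ee_pos': array([6.24717514e-01, 5.10908658e-05, 4.03925661e-01]), 'tcp_rot': array([-7.07092273e-01,  5.35152941e-04,  5.67703162e-04,  7.07120859e-01]), 'force': array([-0.04909093,  0.48524766,  0.12562964]), 'ft_torque': array([ 0.00116699, -0.00610551, -0.02450904]), 'grip_width': 0.08554213110372601}
{'fx': 437.14461027757403, 'fy': 437.14461027757403, 'cx': 251.78010970912248, 'cy': 185.4644437751774, 'rvec': array([ 1.49321906,  1.86794118, -0.96087131]), 'tvec': array([ 0.09871133, -0.21110362,  1.57266222])}
{'fx': 471.8447066916367, 'fy': 471.8447066916367, 'cx': 260.4153013477156, 'cy': 189.89766023513218, 'rvec': array([ 2.17368686, -0.63095055,  0.28490554]), 'tvec': array([-0.44371108,  0.27774037,  1.002985  ])}
{'fx': 297.3186396354542, 'fy': 297.3186396354542, 'cx': 253.65918435376923, 'cy': 190.49148120392204, 'tool_from_camera': array([[ 9.99999749e-01,  5.94503727e-04, -3.86354551e-04,
         3.32572893e-04],
       [ 5.55131780e-04, -3.17527671e-01,  9.48248844e-01,
         3.04956103e-02],
       [ 4.41059211e-04, -9.48248820e-01, -3.17527922e-01,
         8.28611969e-02],
       [ 0.00000000e+00,  0.00000000e+00,  0.00000000e+00,
         1.00000000e+00]])}
```

View pics/scene0b.png

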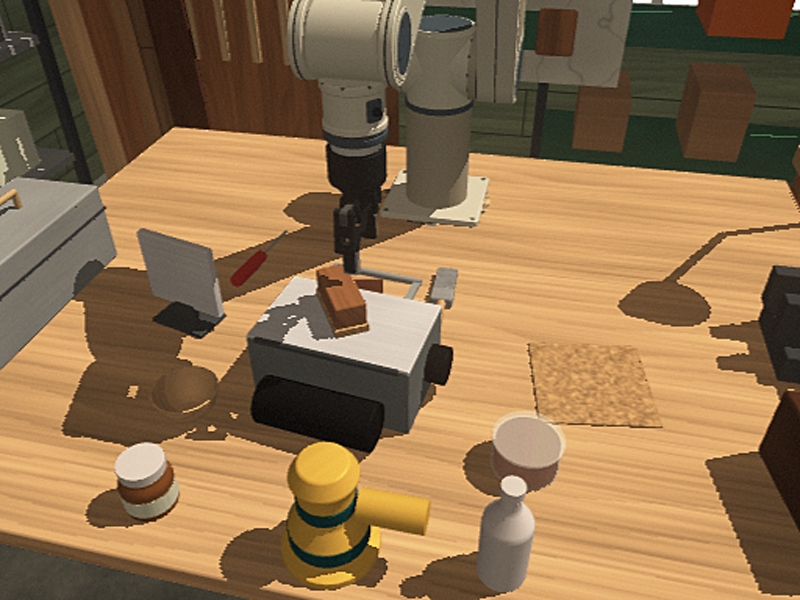

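View pics/side0b.png

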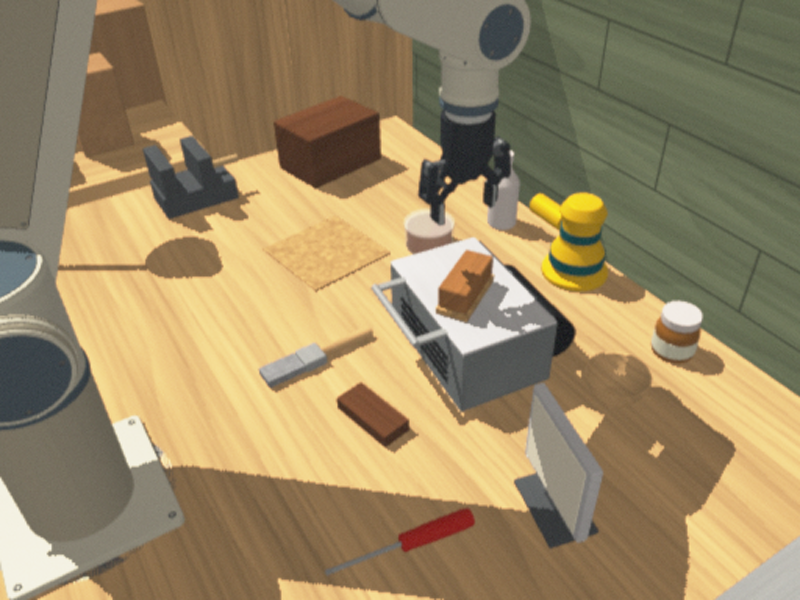

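The side and scene views show the extractor in the middle, with the mat at +y and the panel at -y. The block is on the flap at side (467,284) and scene (342,300). I'll enlarge the parts I need to measure.

Run:
```python
import cv2,numpy as np
a=cv2.imread("pics/scene0.png");b=cv2.imread("pics/side0.png")
def c(im,x,y,w,h,s):
    return cv2.resize(im[y:y+h,x:x+w],(w*s,h*s),interpolation=cv2.INTER_CUBIC)
# side extractor x230-390,y140-260 ; side panel 325-389,y240-352 ; scene 150-310
m=np.zeros((600,800,3),np.uint8)
p=c(b,236,148,134,150-40,3); m[:330,:402]=p           # x0=236,y0=148,s3
p=c(b,322,240,66,112,3)[:, :]; m[:336,402:600]=p       # x0=322,y0=240 at 402,0
p=c(a,82,140,66,80,3); m[:240,600:798]=p           # x0=82,y0=140 at 600,0
p=c(a,150,160,150,88,3); m[336:600,:450]=p           # x0=150,y0=160 at 0,336
p=c(a,330,210,100,68,3); m[336:540,480:780]=p
cv2.imwrite("pics/m1.png",m)
```

```text
(no output)
```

View pics/m1.png

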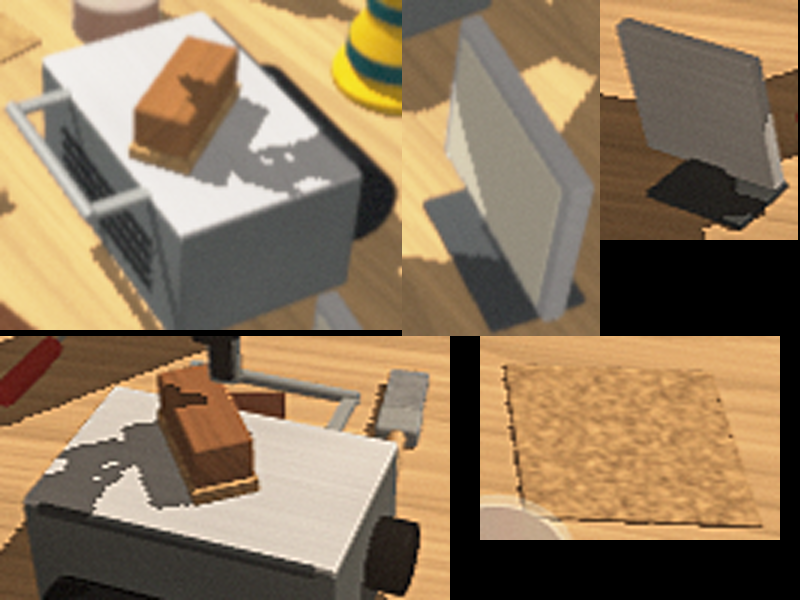

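```bash
cat > h.py <<'E'
import numpy as np,cv2
from station import sense,imaging,manip
from scipy.spatial.transform import Rotation as R
def ray(cam,px):
    p=imaging.camera_params(cam); px=np.atleast_2d(np.array(px,float))
    if cam=="wrist":
        s=sense(); d=(px-[p['cx'],p['cy']])/p['fx']; r=np.linalg.norm(d,axis=1,keepdims=True)+1e-9
        v=np.c_[np.sin(r)*d/r,np.cos(r)]; T=p['tool_from_camera']; Q=R.from_quat(s['tcp_rot']).as_matrix()
        return Q@T[:3,3]+s['ee_pos'], v@T[:3,:3].T@Q.T
    M=cv2.Rodrigues(p['rvec'])[0]; d=np.c_[(px[:,0]-p['cx'])/p['fx'],(px[:,1]-p['cy'])/p['fy'],np.ones(len(px))]
    return -M.T@p['tvec'], d@M
def onz(cam,px,z):
    o,d=ray(cam,px); return o+d*((z-o[2])/d[:,2])[:,None]
def proj(cam,X):
    X=np.atleast_2d(np.array(X,float)); p=imaging.camera_params(cam)
    if cam=="wrist":
        s=sense(); T=p['tool_from_camera']; Q=R.from_quat(s['tcp_rot']).as_matrix()
        c=((X-s['ee_pos'])@Q-T[:3,3])@T[:3,:3]; t=np.arctan2(np.hypot(c[:,0],c[:,1]),c[:,2]); h=np.hypot(c[:,0],c[:,1])+1e-9
        return np.c_[p['cx']+p['fx']*t*c[:,0]/h,p['cy']+p['fx']*t*c[:,1]/h]
    c=X@cv2.Rodrigues(p['rvec'])[0].T+p['tvec']; return np.c_[p['cx']+p['fx']*c[:,0]/c[:,2],p['cy']+p['fy']*c[:,1]/c[:,2]]
E
python3 - <<'E'
from h import *
np.set_printoptions(precision=4,suppress=True)
def crop(l,ox,oy,x0,y0): return (np.array(l,float)-[ox,oy])/3+[x0,y0]
def show(n,P):
    print(n,P[:,:2].tolist() and np.round(P[:,:2],4).tolist(),'mean',P[:,:2].mean(0),'edges',np.linalg.norm(P-np.roll(P,-1,0),axis=1))
fs=crop([(43,60),(208,12),(360,175),(182,237)],0,0,236,148)
show('flap side',onz('side',fs,.1215))
fc=crop([(395,440),(335,569),(28,500),(110,388)],0,336,150,160)
show('flap scene',onz('scene',fc,.1215))
show('bar side',onz('side',crop([(10,105),(92,212)],0,0,236,148),.119))
show('blk side',onz('side',crop([(183,36),(238,49),(192,122),(133,112)],0,0,236,148),.1715))
show('blk bottom side',onz('side',crop([(130,157),(190,173)],0,0,236,148),.1215))
show('blk scene',onz('scene',crop([(158,376),(218,364),(253,443),(195,457)],0,336,150,160),.1715))
show('blk bottom scene',onz('scene',crop([(193,501),(258,488)],0,336,150,160),.1215))
show('mat',onz('scene',crop([(504,366),(715,372),(762,525),(520,518)],480,336,330,210),.004))
show('mat side',onz('side',np.array([(265,250),(335,218),(388,254),(316,288)])/1.5625,.004))
show('panel front top side',onz('side',crop([(461,36),(562,188)],402,0,322,240),.165))
show('panel back top side',onz('side',crop([(470,18),(590,187)],402,0,322,240),.165))
show('panel back top scene',onz('scene',crop([(622,20),(762,58)],600,0,82,140),.165))
E
```

```text
flap side [[0.5546, 0.0961], [0.7164, 0.0778], [0.6824, -0.1665], [0.5265, -0.1489]] mean [ 0.62   -0.0354] edges [0.1628 0.2467 0.1568 0.2465]
flap scene [[0.554, 0.1018], [0.7112, 0.0862], [0.6864, -0.1561], [0.5333, -0.1461]] mean [ 0.6212 -0.0286] edges [0.158  0.2436 0.1534 0.2487]
bar side [[0.5008, 0.0598], [0.4871, -0.0876]] mean [ 0.494  -0.0139] edges [0.1481 0.1481]
blk side [[0.6333, 0.0028], [0.6598, -0.0361], [0.5737, -0.0925], [0.5432, -0.0582]] mean [ 0.6025 -0.046 ] edges [0.0471 0.1029 0.0459 0.1088]
blk bottom side [[0.5453, -0.0521], [0.5736, -0.0934]] mean [ 0.5595 -0.0727] edges [0.0501 0.0501]
blk scene [[0.5764, -0.0852], [0.5501, -0.0436], [0.6447, 0.0104], [0.6698, -0.0264]] mean [ 0.6103 -0.0362] edges [0.0492 0.1089 0.0445 0.1104]
blk bottom scene [[0.661, -0.0338], [0.6356, 0.0102]] mean [ 0.6483 -0.0118] edges [0.0507 0.0507]
mat [[0.478, 0.242], [0.4471, 0.4211], [0.623, 0.446], [0.6554, 0.2665]] mean [0.5509 0.3439] edges [0.1817 0.1777 0.1823 0.179 ]
mat side [[0.448, 0.4071], [0.618, 0.4347], [0.6444, 0.2631], [0.4781, 0.243]] mean [0.5471 0.337 ] edges [0.1722 0.1737 0.1675 0.1669]
panel front top side [[0.531, -0.2912], [0.5023, -0.4173]] mean [ 0.5166 -0.3542] edges [0.1294 0.1294]
panel back top side [[0.5465, -0.2817], [0.5165, -0.4255]] mean [ 0.5315 -0.3536] edges [0.1469 0.1469]
panel back top scene [[0.5118, -0.4206], [0.5434, -0.2727]] mean [ 0.5276 -0.3466] edges [0.1513 0.1513]
```

Call:
move_arm(hand=[85,85,85,85,85,85,85], offset=[[-19,0,-41],[-19,0,-41],[-19,0,-41],[-19,0,-41],[-19,0,-41],[-19,0,-41],[-19,0,-41]], delta_rot=[[0,10,0],[0,20,0],[0,30,0],[0,40,0],[0,50,0],[0,57,0],[0,57,0]])

```text
time_s: 1.02
ee_pos: [0.6057, -0.041, 0.4039]
tcp_rot: [0.622, -0.338, 0.337, -0.621]
force: [-0.8, 0.5, -0.6]
grip_width: 0.0853
```

Run:
```python
from h import *
s=sense();print(s['ee_pos'],R.from_quat(s['tcp_rot']).as_matrix().round(3),s['joint_positions'])
X=[[.606,-.041,.1715]]
# expected block top corners
for a in(-1,1):
  for b in(-1,1):
    t=np.radians(33);X.append([.606+a*.0575*np.cos(t)-b*.024*np.sin(t),-.041+a*.0575*np.sin(t)+b*.024*np.cos(t),.1715])
px=proj('wrist',X)
im=imaging.grab_frame('wrist')[:,:,::-1].copy()
im=cv2.resize(im,(800,600),interpolation=cv2.INTER_CUBIC)
for p in px: cv2.circle(im,tuple((p*1.5625).astype(int)),3,(0,255,0),1)
cv2.imwrite('pics/w1.png',im);print(px*1.5625)
```

```text
[ 0.60569409 -0.04097621  0.40385717] [[ 0.546 -0.002  0.838]
 [-0.838  0.     0.546]
 [-0.001 -1.    -0.001]] [-8.71331053e-02  3.98294924e-01  1.67116196e+00 -1.02551244e-04
  1.07386859e+00  9.06656646e-01]
[[398.90686075 326.65571743]
 [444.32859415 427.83048183]
 [352.59658499 427.68425946]
 [454.24990538 204.15788511]
 [344.31512286 203.86975133]]
```

View pics/w1.png

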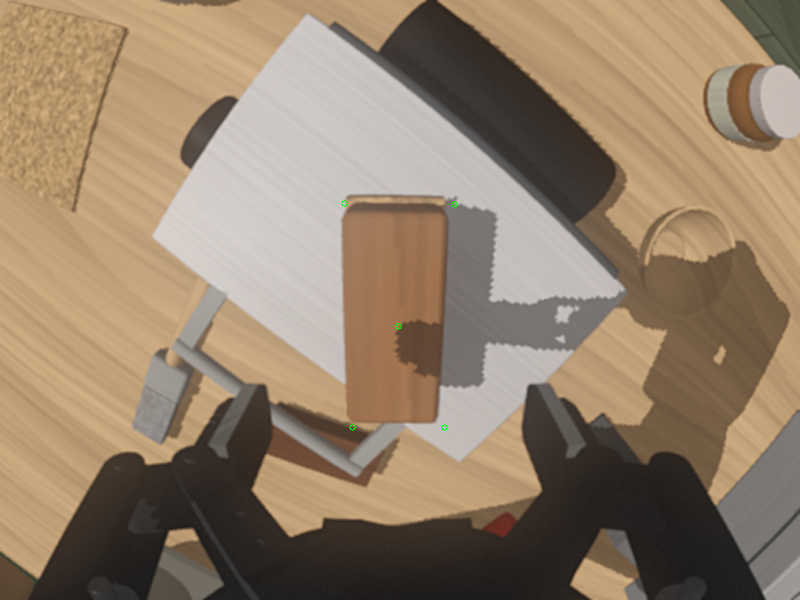

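The wrist view shows the block's top centred at (394,318), aligned with the jaws to within 2-3 mm. The bar runs (176,345)–(356,470), and the flap corners are (307,14), (154,237), (460,460) and (625,292). I'm going down to grip.

Run:
```python
from h import *
np.set_printoptions(precision=4,suppress=True)
P=onz('wrist',np.array([(307,14),(154,237),(460,460),(625,292)])/1.5625,.1215);print(P,P.mean(0))
B=onz('wrist',np.array([(176,345),(356,470)])/1.5625,.125);print(B,B.mean(0))
for a,b in((1,2),(0,3)):
  d=P[a]-P[b];print(np.degrees(np.arctan2(-d[0],d[1])))
d=B[0]-B[1];print(np.degrees(np.arctan2(-d[0],d[1])))
```

```text
[[ 0.7115  0.0868  0.1215]
 [ 0.5552  0.1027  0.1215]
 [ 0.5288 -0.142   0.1215]
 [ 0.6839 -0.1578  0.1215]] [ 0.6199 -0.0276  0.1215]
[[ 0.5006  0.0595  0.125 ]
 [ 0.4851 -0.0856  0.125 ]] [ 0.4928 -0.013   0.125 ]
-6.165449657431418
-6.435805180654958
-6.100072018380531
```

Call:
move_arm(hand=[85,85,85,85,48,30,30,30,30,30], offset=[[-2,40,2],[-2,75,2],[-2,99,2],[-2,99,2],[-2,99,2],[-2,99,2],[-2,99,2],[-2,99,2],[-2,99,2],[-2,99,2]], delta_rot=[[0,0,0],[0,0,0],[0,0,0],[0,0,0],[0,0,0],[0,0,0],[0,0,0],[0,0,0],[0,0,0],[0,0,0]], squeeze=40)

```text
time_s: 2.33
ee_pos: [0.6066, -0.0382, 0.3064]
tcp_rot: [-0.622, 0.336, -0.337, 0.622]
force: [-1.1, 0.8, 7.6]
grip_width: 0.0478
```

Call:
move_arm(hand=[30,30,30,30,30,30,30,30,30,30,30,30], offset=[[0,-20,0],[0,-60,0],[-25,-70,12],[-70,-70,32],[-115,-70,53],[-160,-70,73],[-205,-70,94],[-250,-70,114],[-295,-60,135],[-330,-30,151],[-348,10,159],[-348,40,159]], delta_rot=[[0,0,0],[0,0,0],[0,0,0],[0,0,0],[0,0,0],[0,0,0],[0,0,0],[0,0,0],[0,0,0],[0,0,0],[0,0,0],[0,0,0]])

```text
time_s: 3.82
ee_pos: [0.5484, 0.3416, 0.2647]
tcp_rot: [0.622, -0.336, 0.336, -0.622]
force: [-0.7, 0.1, -3.1]
grip_width: 0.048
```

Run:
```python
from h import *
s=sense();print(s['ee_pos'],s['force'],s['grip_width'],s['time_s'])
im=imaging.grab_frame('wrist')[:,:,::-1]
cv2.imwrite('pics/w2.png',im)
```

```text
[0.5484117  0.3415901  0.26471104] [-0.67228128  0.13946321 -3.06111002] 0.048011188892292354 3.825
```

View pics/w2.png

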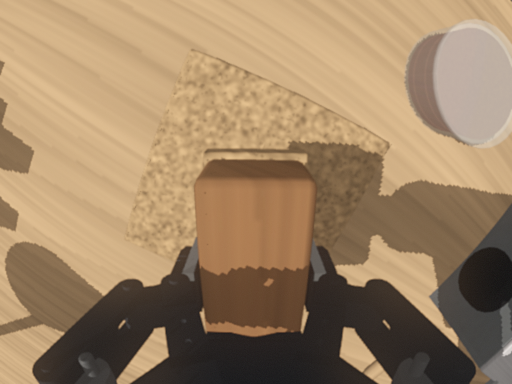

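The block is level in the jaws and over the mat, so I'm lowering it 76 mm.

Call:
move_arm(hand=[30,30,30,30,30,30,30,30], offset=[[0,30,0],[0,55,0],[0,66,0],[0,70,0],[0,73,0],[0,75,0],[0,76,0],[0,76,0]], delta_rot=[[0,0,0],[0,0,0],[0,0,0],[0,0,0],[0,0,0],[0,0,0],[0,0,0],[0,0,0]])

```text
time_s: 4.88
ee_pos: [0.5473, 0.3399, 0.189]
tcp_rot: [0.624, -0.337, 0.335, -0.621]
force: [-8.8, -6.3, 23.6]
grip_width: 0.0478
```

Call:
move_arm(hand=[48,55,70,85,85,85,85,85,85], offset=[[0,-1,0],[0,-1,0],[0,-2,0],[0,-2,0],[0,-2,0],[0,-20,0],[0,-60,0],[0,-115,0],[0,-160,0]], delta_rot=[[0,0,0],[0,0,0],[0,0,0],[0,0,0],[0,0,0],[0,0,0],[0,0,0],[0,0,0],[0,0,0]])

```text
time_s: 6.0
ee_pos: [0.548, 0.3404, 0.3524]
tcp_rot: [0.623, -0.336, 0.336, -0.621]
force: [0.1, 0.9, -0.1]
grip_width: 0.0852
```

Run:
```python
from h import *
s=sense();print(s['ee_pos'],s['joint_positions'],s['grip_width'],s['time_s'])
a=imaging.grab_frame('wrist')[:,:,::-1];
cv2.imwrite('pics/w3.png',a)
```

```text
[0.54802067 0.34043205 0.35236922] [ 5.37511538e-01  5.11849934e-01  1.61929750e+00 -5.58203448e-04
  1.01288917e+00  1.52822263e+00] 0.08520167543781068 6.0
```

View pics/w3.png

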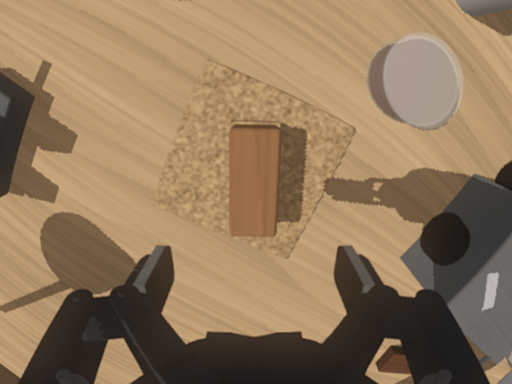

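The block lies flat on the mat, with its centre near (254,180). Next is the bail bar.

Call:
move_arm(hand=[85,85,85,85,40,40,40,40,40,40], offset=[[33,-10,-30],[66,-10,-60],[100,-10,-90],[133,-10,-120],[166,-10,-150],[199,-10,-180],[233,-10,-210],[266,-10,-240],[266,-10,-240],[266,-10,-240]], delta_rot=[[0,-8,0],[0,-16,0],[0,-24,0],[0,-32,0],[0,-40,0],[0,-48,0],[0,-51,0],[0,-51,0],[0,-51,0],[0,-51,0]])

```text
time_s: 7.3
ee_pos: [0.4947, -0.0126, 0.368]
tcp_rot: [-0.705, 0.033, -0.038, 0.707]
force: [0.8, 0.1, -0.7]
grip_width: 0.0398
```

Run:
```python
from h import *
s=sense();print(s['ee_pos'],R.from_quat(s['tcp_rot']).as_matrix().round(3),s['joint_positions'],s['grip_width'],s['time_s'])
u=np.array([.994,-.108,0]);v=np.array([.108,.994,0]);c=np.array([.4915,-.0135,.119])
px=proj('wrist',[c+.064*v,c-.064*v,c])
im=imaging.grab_frame('wrist')[:,:,::-1].copy()
im=cv2.resize(im,(800,600),interpolation=cv2.INTER_CUBIC)
for p in px: cv2.circle(im,tuple((p*1.5625).astype(int)),3,(0,255,0),1)
cv2.imwrite('pics/w4.png',im)
```

```text
[ 0.49472818 -0.0126339   0.36800767] [[ 0.995  0.007  0.101]
 [-0.101  0.003  0.995]
 [ 0.006 -1.     0.004]] [-0.05045154  0.28300748  1.94472714  0.00429145  0.90723004  0.04800119] 0.03980229076192364 7.3
```

View pics/w4.png

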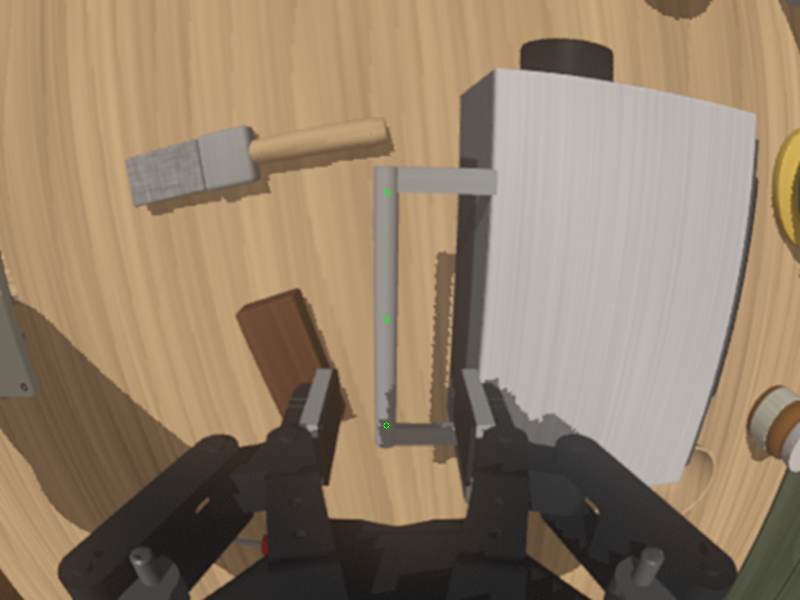

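The green predicted points lie on the bar (its middle at (386,320)), so the estimate holds. I'm going down to pinch it.

Call:
move_arm(hand=[40,40,40,40,20,6,6,6,6], offset=[[-2,30,-1],[-4,60,-1],[-4,85,-1],[-4,94,-1],[-4,94,-1],[-4,94,-1],[-4,94,-1],[-4,94,-1],[-4,94,-1]], delta_rot=[[0,0,0],[0,0,0],[0,0,0],[0,0,0],[0,0,0],[0,0,0],[0,0,0],[0,0,0],[0,0,0]], squeeze=25)

```text
time_s: 8.48
ee_pos: [0.4902, -0.012, 0.2743]
tcp_rot: [-0.705, 0.034, -0.037, 0.708]
force: [-5.3, 2.9, -0.7]
grip_width: 0.0109
```

Run:
```python
from h import *
s=sense();Q=R.from_quat(s['tcp_rot']);print(s['ee_pos'],s['force'],s['grip_width'],s['time_s'])
u=np.array([.994,-.108,0])
for t in np.linspace(0,1.75,13)[1:]:
    print(round(t,2),np.round(1000*Q.inv().apply(.21*(1-np.cos(t))*u+[0,0,.21*np.sin(t)])))
```

```text
[ 0.4902311  -0.01199443  0.27429385] [-5.25391612  2.87137186 -0.7459112 ] 0.010929568945982964 8.475
0.15 [  2. -31.   0.]
0.29 [  9. -60.   0.]
0.44 [ 20. -89.   0.]
0.58 [  35. -116.    0.]
0.73 [  54. -140.    0.]
0.88 [  76. -161.    0.]
1.02 [ 101. -179.   -0.]
1.17 [ 128. -193.   -0.]
1.31 [ 157. -203.   -0.]
1.46 [ 187. -208.   -1.]
1.6 [ 218. -209.   -1.]
1.75 [ 248. -206.   -1.]
```

Call:
move_arm(hand=[6,6,6,6,6,6,6,6,6,6,6,6], offset=[[1,-15,0],[2,-31,0],[5,-46,0],[9,-60,0],[14,-75,0],[20,-89,0],[27,-103,0],[35,-116,0],[44,-128,0],[54,-140,0],[65,-151,0],[76,-161,0]], delta_rot=[[0,0,0],[0,0,0],[0,0,0],[0,0,0],[0,0,0],[0,0,0],[0,0,0],[0,0,0],[0,0,0],[0,0,0],[0,0,0],[0,0,0]])

```text
time_s: 9.98
ee_pos: [0.5649, -0.0203, 0.4363]
tcp_rot: [-0.705, 0.036, -0.035, 0.708]
force: [-5.8, 0.3, 2.5]
grip_width: 0.0109
```

Run:
```python
from h import *
s=sense();Q=R.from_quat(s['tcp_rot']);print(s['ee_pos'],s['force'],s['grip_width'],s['time_s'])
u=np.array([.994,-.108,0]); p0=np.array([.4902,-.012,.2743])
for t in np.linspace(.88,1.75,10)[1:]:
    print(round(t,2),np.round(1000*Q.inv().apply(p0+.21*(1-np.cos(t))*u+[0,0,.21*np.sin(t)]-s['ee_pos'])))
```

```text
[ 0.56493627 -0.02031674  0.43630327] [-5.82964623  0.25391045  2.52756214] 0.010948534969639998 9.975
0.98 [ 17. -12.   0.]
1.07 [ 35. -23.   0.]
1.17 [ 53. -31.  -0.]
1.27 [ 72. -38.  -0.]
1.36 [ 92. -44.  -0.]
1.46 [112. -47.  -1.]
1.56 [132. -48.  -1.]
1.65 [152. -47.  -1.]
1.75 [172. -45.  -1.]
```

Call:
move_arm(hand=[6,6,6,6,6,6,6,6,6,6], offset=[[17,-12,0],[35,-23,0],[53,-31,0],[72,-38,0],[92,-44,0],[112,-47,0],[132,-48,0],[152,-47,0],[172,-45,0],[172,-45,0]], delta_rot=[[0,0,0],[0,0,0],[0,0,0],[0,0,0],[0,0,0],[0,0,0],[0,0,0],[0,0,0],[0,0,0],[0,0,0]])

```text
time_s: 11.22
ee_pos: [0.7373, -0.039, 0.4821]
tcp_rot: [-0.706, 0.035, -0.037, 0.707]
force: [1.2, -5.0, 3.1]
grip_width: 0.0108
```

Call:
move_arm(hand=[25,40,40,40,40,60,85,85,85,85], offset=[[0,0,0],[0,0,0],[0,0,0],[0,-30,0],[0,-60,0],[-40,-60,0],[-80,-60,0],[-120,-60,0],[-120,-60,0],[-120,-60,0]], delta_rot=[[0,0,0],[0,0,0],[0,0,0],[0,0,0],[0,0,0],[0,0,0],[0,0,0],[0,0,0],[0,0,0],[0,0,0]])

```text
time_s: 12.48
ee_pos: [0.6181, -0.0269, 0.5424]
tcp_rot: [-0.706, 0.034, -0.037, 0.707]
force: [-0.2, -0.2, -0.5]
grip_width: 0.0853
```

Run:
```python
from h import *
s=sense();print(s['ee_pos'],s['joint_positions'],s['force'],s['grip_width'],s['time_s'])
w=imaging.grab_frame('wrist')[:,:,::-1]; a=imaging.grab_frame('side')[:,:,::-1]
cv2.imwrite('pics/w5.png',w);cv2.imwrite('pics/s5.png',a)
m=np.zeros((600,800,3),np.uint8); m[:384,:512]=w
m[:,:][0:0]=0
c=cv2.resize(a[90:290,220:364],None,fx=2,fy=2); m[:400,512:800]=c
d=cv2.resize(a[120:190,150:260],None,fx=2,fy=2); m[400:540,512:732]=d
cv2.imwrite('pics/m5.png',m)
```

```text
[ 0.61811797 -0.02686414  0.54242653] [-0.06303724  0.29163555  1.4997      0.00183165  1.34650656  0.03738515] [-0.15339261 -0.18296569 -0.46664207] 0.08526144865819388 12.475
```

View pics/m5.png

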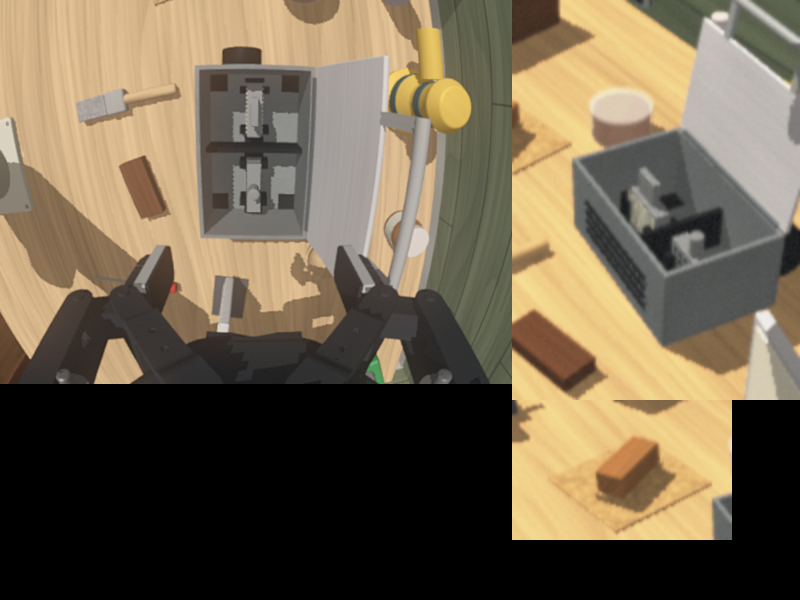

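Flap stands open. The side view puts the tab (cassette) in the +y bay and the knob in the -y bay, and the block is still on the mat. I'm zooming in on the tab and panel.

Run:
```python
from h import *
w=cv2.imread('pics/w5.png')
im=np.zeros((600,720,3),np.uint8)
c=cv2.resize(w[60:180,190:310],None,fx=5,fy=5,interpolation=cv2.INTER_CUBIC);im[:,:600]=c
d=cv2.resize(w[270:340,205:265][:, :],None,fx=2,fy=2);im[:140,600:720]=d
for z in(.102,):
    p=proj('wrist',[[.6264,.032,z]]);print(p)
    q=((p[0]-[190,60])*5).astype(int);cv2.circle(im,tuple(q),4,(0,255,0),1)
cv2.imwrite('pics/m6.png',im)
```

```text
[[254.08172824 111.98082414]]
```

View pics/m6.png

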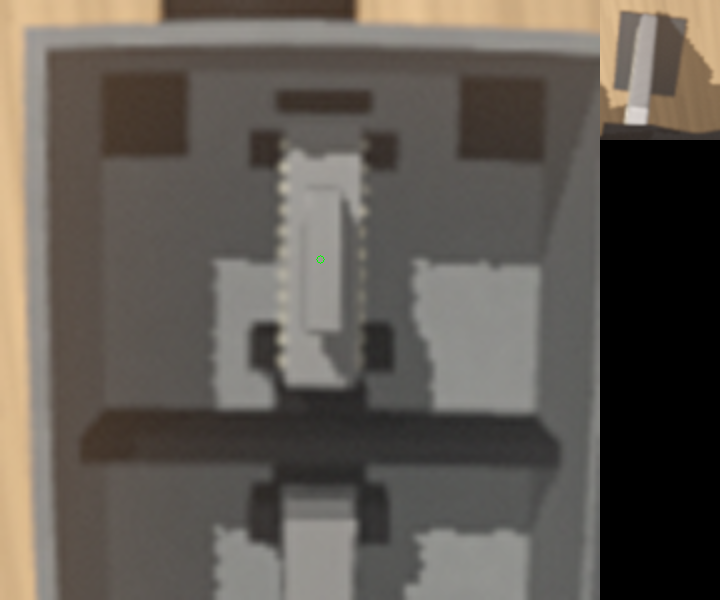

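The tab's top sits at (322,258) in the crop, and the prediction was (320,260). I'm descending onto it.

Call:
move_arm(hand=[50,50,50,50,50,50,50,50,25,5,5,5], offset=[[1,20,30],[1,65,60],[1,115,60],[1,165,60],[1,210,60],[1,250,60],[1,280,60],[1,295,60],[1,295,60],[1,295,60],[1,295,60],[1,295,60]], delta_rot=[[0,0,0],[0,0,0],[0,0,0],[0,0,0],[0,0,0],[0,0,0],[0,0,0],[0,0,0],[0,0,0],[0,0,0],[0,0,0],[0,0,0]], squeeze=50)

```text
time_s: 14.08
ee_pos: [0.627, 0.0331, 0.2482]
tcp_rot: [-0.706, 0.034, -0.037, 0.707]
force: [0.2, -0.1, 3.4]
grip_width: 0.0091
```

Call:
move_arm(hand=[5,5], offset=[[0,0,0],[0,0,0]], delta_rot=[[0,0,0],[0,0,0]])

```text
time_s: 14.32
ee_pos: [0.6269, 0.0331, 0.2483]
tcp_rot: [-0.706, 0.034, -0.038, 0.707]
force: [-0.5, -0.5, -1.2]
grip_width: 0.0088
```

Call:
move_arm(hand=[5,5,5,5,5,5,5,5,5,5], offset=[[0,-8,0],[0,-18,0],[0,-30,0],[0,-45,0],[0,-65,0],[0,-90,0],[0,-115,0],[0,-140,0],[0,-160,0],[0,-160,0]], delta_rot=[[0,0,0],[0,0,0],[0,0,0],[0,0,0],[0,0,0],[0,0,0],[0,0,0],[0,0,0],[0,0,0],[0,0,0]])

```text
time_s: 15.58
ee_pos: [0.6265, 0.0328, 0.4111]
tcp_rot: [-0.705, 0.032, -0.039, 0.707]
force: [0.3, 0.2, -1.8]
grip_width: 0.0087
```

Run:
```python
from h import *
s=sense();print(s['ee_pos'],s['force'],s['grip_width'],s['time_s'])
a=imaging.grab_frame('side')[:,:,::-1]; b=imaging.grab_frame('scene')[:,:,::-1]
cv2.imwrite('pics/s7.png',a);cv2.imwrite('pics/c7.png',b)
m=np.zeros((600,800,3),np.uint8)
m[:600,:400]=cv2.resize(a[30:180,250:350],None,fx=4,fy=4,interpolation=cv2.INTER_CUBIC)
m[:600,400:]=cv2.resize(a[240:360,320:400],None,fx=5,fy=5,interpolation=cv2.INTER_CUBIC)
cv2.imwrite('pics/m7.png',m)
```

```text
[0.62647036 0.03283386 0.41114039] [ 0.3024126   0.22749315 -1.75645185] 0.008737417565427296 15.575
```

View pics/m7.png

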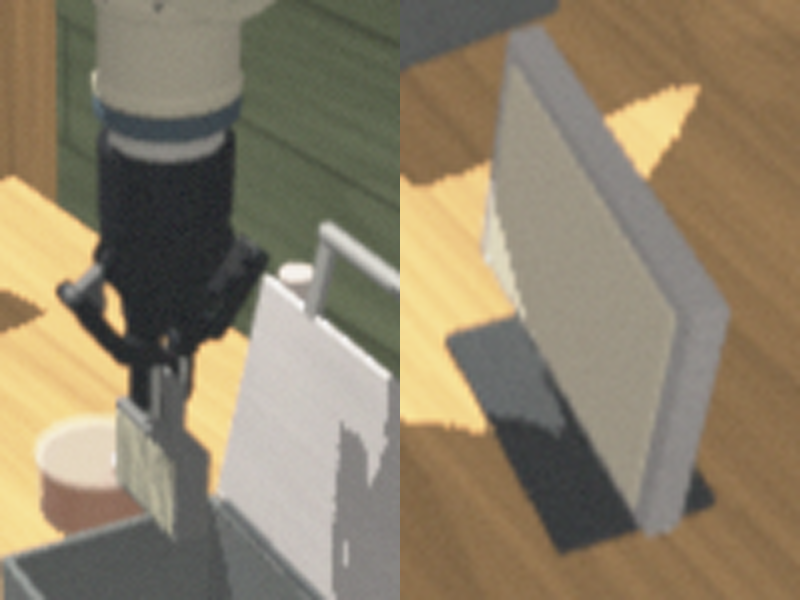

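The cassette hangs upright from the gripper, clear of the chest. Panel yaw comes out near -12°, with the face at about (0.518,-0.348). I'm carrying it over high, slightly in front.

Call:
move_arm(hand=[5,5,5,5,5,5,5,5,5,5,5,5], offset=[[-10,-15,-20],[-25,-20,-60],[-40,-20,-105],[-55,-20,-150],[-71,-20,-195],[-87,-20,-240],[-103,-20,-285],[-119,-20,-325],[-132,-20,-360],[-140,-20,-382],[-140,-20,-382],[-140,-20,-382]], delta_rot=[[0,0,0],[0,1,0],[0,2,0],[0,3,0],[0,4,0],[0,5,0],[0,6,0],[0,6,0],[0,6,0],[0,6,0],[0,6,0],[0,6,0]])

```text
time_s: 17.18
ee_pos: [0.4474, -0.333, 0.4268]
tcp_rot: [-0.702, 0.071, -0.074, 0.704]
force: [0.3, 0.2, -2.7]
grip_width: 0.0089
```

Run:
```python
from h import *
s=sense();print(s['ee_pos'],R.from_quat(s['tcp_rot']).as_matrix().round(3),s['force'],s['grip_width'],s['time_s'])
w=imaging.grab_frame('wrist')[:,:,::-1]
w=cv2.resize(w,(800,600),interpolation=cv2.INTER_CUBIC)
t=np.radians(-12);v=np.array([-np.sin(t),np.cos(t),0]);c=np.array([.518,-.348,.165])
for k in(-.075,.075): 
    p=(proj('wrist',[c+k*v])[0]*1.5625); print(p); cv2.circle(w,tuple(p.astype(int)),4,(0,255,0),1)
cv2.imwrite('pics/w8.png',w)
```

```text
[ 0.44739784 -0.33297912  0.42684176] [[ 0.979  0.005  0.205]
 [-0.205  0.002  0.979]
 [ 0.004 -1.     0.003]] [ 0.32147617  0.18047309 -2.66074417] 0.00887183251949824 17.175
[511.9821986  425.07333456]
[536.30873372 170.24784444]
```

View pics/w8.png

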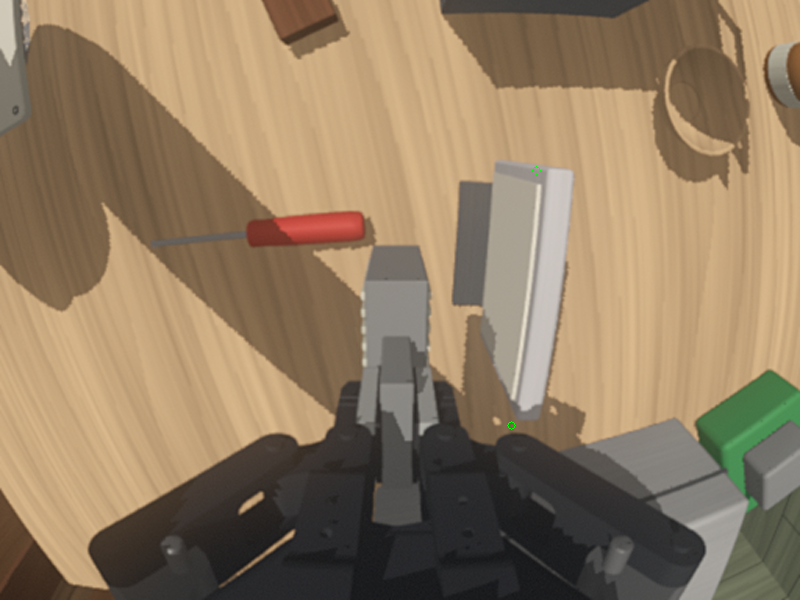

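The wrist view shows the panel's top face with front edge (546,167)–(519,415) and back edge (572,170)–(541,418).

Run:
```python
from h import *
P=onz('wrist',np.array([(546,167),(519,415),(572,170),(541,418)])/1.5625,.165).round(4);print(P)
F=P[:2].mean(0);d=P[0]-P[1];t=np.arctan2(-d[0],d[1]);print(F,np.degrees(t),np.linalg.norm(d))
u=np.array([np.cos(t),np.sin(t),0]);tgt=F-.072*u;tgt[2]=.310
s=sense();print(tgt,R.from_quat(s['tcp_rot']).inv().apply(tgt-s['ee_pos'])*1000)
```

```text
[[ 0.5391 -0.2738  0.165 ]
 [ 0.5074 -0.415   0.165 ]
 [ 0.5532 -0.2774  0.165 ]
 [ 0.521  -0.421   0.165 ]]
[ 0.52325 -0.3444   0.165  ] -12.653344884176976 0.14471465026043495
[ 0.45299865 -0.32862827  0.31      ] [  3.8527961  116.88369888   4.69088658]
```

Call:
move_arm(hand=[5,5,5,5,5,5,5,5,5,5], offset=[[4,15,5],[4,35,5],[4,55,5],[4,75,5],[4,92,5],[4,105,5],[4,113,5],[4,117,5],[4,117,5],[4,117,5]], delta_rot=[[0,0,0],[0,0,0],[0,0,0],[0,0,0],[0,0,0],[0,0,0],[0,0,0],[0,0,0],[0,0,0],[0,0,0]])

```text
time_s: 18.48
ee_pos: [0.4534, -0.3285, 0.3104]
tcp_rot: [-0.703, 0.071, -0.075, 0.704]
force: [-0.2, 0.8, -1.6]
grip_width: 0.0085
```

Run:
```python
from h import *
s=sense();print(s['ee_pos'],s['qd'].round(4),s['force'],s['grip_width'],s['time_s'])
a=imaging.grab_frame('side')[:,:,::-1]
cv2.imwrite('pics/s9.png',cv2.resize(a,(800,600),interpolation=cv2.INTER_CUBIC))
```

```text
[ 0.45336158 -0.3285318   0.31044595] [ 0.0007 -0.0007  0.0005 -0.0016 -0.002  -0.0014] [-0.17745515  0.75121979 -1.57377665] 0.00848891335567484 18.475
```

View pics/s9.png

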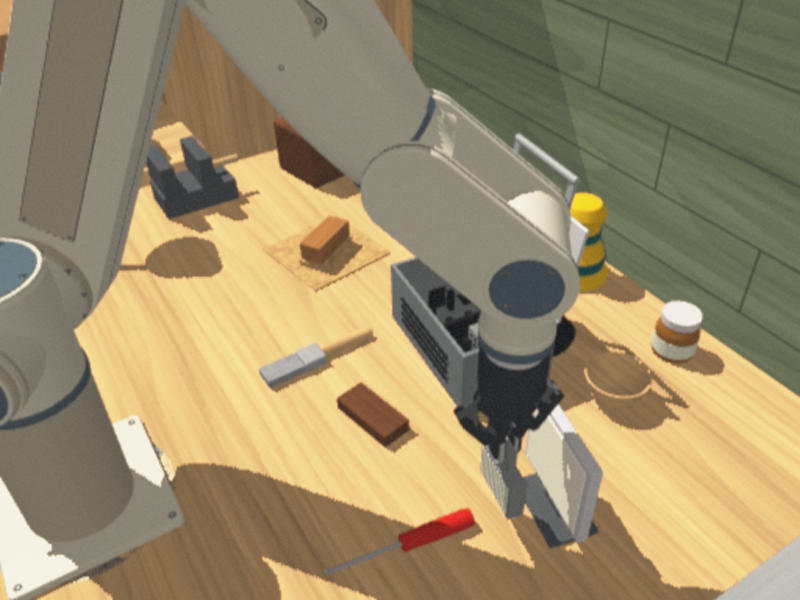

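The cassette is upright at (503,480), parallel to the panel and clear of it. The block is on the mat, the flap is standing, and the bystanders haven't moved.

```bash
python3 -c "
from station import manip
print(manip.job_done())"
```

```text
the job is handed in; nothing more can be done
None
```

I handed the job in at about 18.5 s of the 72 s, with the gripper still holding the cassette in front of the panel; no verdict was reported.

- **Block:** it lies flat on the mat, let go, and was still there in the last picture. It was pressed down with about 24 N just before release, with no visible effect.
- **Flap:** it was swung up to about 1.75 rad by the bail handle and stays open by itself.
- **Cassette:** it was drawn straight up out of the +y bay. It is held about 72 mm off the lit face, upright, with its centre at about 0.098 m height. Sideways it is aligned to within about a centimetre and square to within about 1°. The arm was still, the jaws had stopped on the tab at 8.5 mm, and the wrist force showed no outside contact.
- **Rest of the bench:** the brush, offcut and driver look unmoved. The screen was in its bay when the flap opened and was never touched. In the last picture the arm hid most of the chest, so I did not re-check it there.

My early panel measurements from the different cameras disagreed by up to 8 mm. The last close look from the wrist camera set the final pose; it read the panel's width as 145 mm against the given 150 mm, well within tolerance.

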